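Load the mug-printing plate under its drag spring

TASK

Load the printing plate into its cradle: press it down hard on its sprung bed with a fingertip and, keeping it pressed down, slide it forwards under the bridge and the drag spring until it is fully home against the end stop; then take the finger away and leave it there. Only press and push the plate, do not pick it up, and leave the mugs and the brush where they are.

Things in the scene. Friction and masses are not known exactly. Their poses are not given: they have to be found in the camera images.
- cradle: Fixed plate cradle, 260 x 110 mm: grey base, two aluminium side rails (tops 36 mm above the table) forming a straight channel 74 mm wide along its x axis. Origin: centre of its underside, on the table. +x is the sliding direction, from the open end (x = -130 mm) towards the bridge, drag spring and end stop; z up.
- bridge (a point): Middle of the lower front edge of the bridge, a rigid blunt dark steel bar, 12 mm thick along x, across the channel: cradle x = 45 mm, y = 0, 31 mm above the table. The bar's top is at 43 mm. Axes as the cradle's.
- end_stop (a point): Middle of the face of the end stop, a rigid dark block closing the channel: cradle x = 110 mm, y = 0, 31 mm above the table; its top is at 46 mm. Axes as the cradle's.
- plate: Loose aluminium printing plate, 130 (x) x 70 x 10 mm, about 0.26 kg, blunt edges, dark dots on its front half, lying on the bed, its x along the cradle's. Origin: centre of its underside, 26 mm above the table at the start, so its top (36 mm) is 5 mm too high for the bridge; its front edge is then 12 to 42 mm short of the bridge. Home: front edge on the end stop, origin at cradle x = 45 mm.
- press_land (a point): Where to press: a point on the plate's top (plate x = -46, y = 0, z = 10 mm), in the bare land from x = -65 to -31 mm. In front of the land stands a cross rib (plate x = -31 to -22 mm, 60 mm wide, 10 mm above the top), whose rear face the finger can push. With the plate home the rib is 22 mm short of the bridge. Axes as the plate's.
- bed (a joint): Sprung bed, a black plate filling the channel floor; value = how far it has sunk, 0 (start) to 0.010 m (bottomed). It stays level. Under the plate it starts to sink at about 4 N, takes about 8 N at 5 mm (plate top level with the bridge's underside), 13 N at the bottom. Sliding the pressed plate takes another 8 to 15 N along x. Released, it rises unless the bridge holds the plate down.
- leaf (a joint): Drag spring: a bright steel leaf 40 mm wide on the far side of the bridge, sloping down along cradle +x to a round lip at cradle x = 98 mm, 25 mm above the table when free. Value = angle by which it is lifted, rad, 0 when free, about 0.15 with the plate home and risen against the bridge. It bears on the plate with about 4 to 6 N.
- mug_a: Bystander: large unglazed mug, 80 mm across, 100 mm tall, on the table beside the cradle. Origin: centre of its foot.
- mug_b: Bystander: small unglazed mug, 68 mm across, 75 mm tall, on the table beside the cradle. Origin: centre of its foot.
- brush: Bystander: dusting brush lying flat on the table beside the cradle. Origin: centre of its underside.
There are look-alikes about, which are no part of the job. Of the things like the plate, leave any that is brown or turquoise; of the rest the smaller one is meant.

How it is judged:
By the outcome, as a careful person would: the job done as asked, in the order asked, and still so for the second after the job is handed in, with the robot touching nothing.
It also fails if it takes over 38 s, if anything falls off the work surface, if the arm or the gripper's body presses on something with over 40 N, if the wrist force passes 120 N, or if a joint passes its speed limit or range.

ROBOT

A 6-joint arm with a two-finger parallel gripper is mounted at the origin on the work surface. World frame = base frame: x ahead of the robot, y to its left, z up, the work surface at z = 0. Lengths are in m, angles in rad, forces in N, time in s.
With the tool pointing down it reaches from about 0.375 to 0.975 m from the base axis. Payload 3.8 kg.
Tool frame: the origin (TCP) lies between the finger pads; the fingertips stand 25 mm ahead of it and the grasp point (between the pads) lies 6 mm ahead of it; z points along the fingers, y is the line along which they close (so a half turn about z gives the same grasp; the last joint's range is limited). The gripper opens to 85 mm and grips with 20 to 120 N. Pads are 22 mm wide; open, the fingers measure 114 mm over their backs; the gripper's body (76 mm by 85 mm) begins 54 mm behind the grasp point. The pads swing forward as they close: fully open they stand 13 mm farther back than shut.
Start: joints at [-1.191, 0.264, 1.604, -0, 1.274, -0.037], TCP at [0.273, -0.617, 0.256] pointing down, gripper open.
Joint ranges: [-2.63, 2.63], [-0.94, 2.18], [0.31, 2.57], [-1.31, 4.45], [0, 2.66], [-2.55, 2.55]. Speed limits (rad/s): [2.57, 2.57, 3.14, 3.14, 3.14, 3.14].

INTERFACE

Orientations are given as a unit quaternion [x, y, z, w].
In Python, from bench import sense, capture, sign_off, recognise gives the robot as it stands. The module is installed in compiled form; this text tells all that it offers.
- The arm moves only by the tool servo_tool, never from a script. Its argument "commands" is a list that holds one entry, the list of rows, each a list of 6 numbers: the shift along the tool's x, y, z in mm, then the turn, a rotation vector about the tool's x, y, z in rad. In form: [[[dx, dy, dz, rx, ry, rz], ...]]. A call has 1 to 10 rows; each row is the pose to reach, as a shift and turn from the pose commanded when the call began, along the tool's axes at that moment; what a row does not reach only later rows make up. A row lasts 1/10 s, in which the tool goes at most 50 mm and 8.59 degrees, less where a joint would pass 70% of its speed; a pose out of reach is approached as far as the arm can. A call with a gripper value outside its range is refused whole. "grip" is the finger opening in mm, from 0 to 85.4, set as the call begins (left out, the last holds). The fingers move at their own pace and stop on an object; "force" is the grip in N (left out, the last holds). Time passes only in rows, so rows that repeat a pose let the fingers close. It gives the time, the measured TCP pose, the force, the opening and the grip force at its end, in the units of the state.
- sense(): the state, without advancing time (a new reading comes with each control period).
- capture(name): name is "side" or "top"; returns a dict with "color" (480x640x3 uint8, red, green, blue), "fx", "fy", "cx", "cy" (pixels), "k1" (the pictures are not rectified: a ray, as slopes to the right and down, at radius r is drawn at 1 + k1 r^2 times it, then the intrinsics apply), "world_from_camera" (4x4, takes a point from camera to world coordinates). Camera axes: x right, y down, z forward; pixel columns grow to the right and rows downward; lengths in m; the calibration is good to about 2 mm. A picture is of the moment at which its call begins. There is no depth.
- sign_off(): hands the job in; it is judged then, once.
Trained networks look in the newest picture that a camera, given by its name, has taken for a name from the list of things; names that differ only in an ending like _2 or _b are one class to them, and where a whole thing is asked for, a point or a joint stands for the part that bears it (a point fixed in the world has none). Each returns a list of dicts, best first, with "conf" (0 to 1); they miss things now and then, are a little off and sometimes report something else, mostly with a low value. They report only what shows in the picture. A call takes as long as a camera call. They do not tell look-alikes from the thing itself.
- recognise(camera, target): "extent" ([centre column, centre row, width, height] in pixels, round what is visible of it).
The state is a dict: "time": time; "q": joint angles; "qvel": joint speeds; "joint_torque": joint torques, N m; "tool_pos": TCP position; "tool_rot": TCP orientation; "contact_force": force on the tool from outside, world axes, zero at the start; "torque": the same for the moment, N m; "opening": finger opening in m; "gripper_force": force on a finger pad.
Only numpy, scipy, OpenCV 4.12 (cv2) and the standard library are available. Lean on these libraries where they do the work, as an engineer would, in place of code of your own. Each camera call takes 0.05 s, during which the arm holds its last target. There are 200 camera calls.

## Working session

There is one attempt and no reset: what is moved stays moved. The work goes in short steps, Python scripts to look and compute and a tool call to move; the robot and the scene stay as the last step left them, time stands still between calls to the robot, and variables do not carry over. Pictures are saved under pics/ and viewed, at most 13 in all, crops included, and the job is handed in when it is done.

Besides the shell and the picture viewer there is one more tool, called after "Emit:" as name([rows], argument=value, ...), one row to a line, values as JSON. servo_tool: Moves the arm, as the interface text tells. Its arguments: {"type":"object","properties":{"commands":{"type":"array"},"grip":{"type":"number"},"force":{"type":"number"}},"required":["commands"]}

```bash
mkdir -p pics; cat > h.py <<'E'
import numpy as np,cv2
from bench import sense,capture,recognise
def ray(c,u,v):
    p=np.array([(u-c['cx'])/c['fx'],(v-c['cy'])/c['fy']]);q=p.copy()
    for _ in range(20): q=p/(1+c['k1']*(q@q))
    T=np.array(c['world_from_camera']);return T[:3,3],T[:3,:3]@np.r_[q,1]
def at(c,u,v,z):
    o,d=ray(c,u,v);return o+d*(z-o[2])/d[2]
def proj(c,P):
    T=np.array(c['world_from_camera']);p=T[:3,:3].T@(np.array(P)-T[:3,3]);q=p[:2]/p[2]
    q=q*(1+c['k1']*(q@q));return q[0]*c['fx']+c['cx'],q[1]*c['fy']+c['cy']
E
python3 - <<'E'
from h import *
print(sense())
for n in('side','top'):
    c=capture(n);cv2.imwrite(f'pics/{n}0.png',c['color'][:,:,::-1])
    print(n,c['fx'],c['k1'],np.round(c['world_from_camera'],3).tolist())
    for t in('plate','cradle','mug_a','brush','leaf'):
        for r in recognise(n,t):print(t,r['conf'],np.round(r['extent']),np.round(at(c,*r['extent'][:2],.036),3))
E
```

```text
{'time': 0.0, 'q': array([-1.19088121e+00,  2.64734035e-01,  1.60541589e+00,  9.67664216e-06,
        1.27369259e+00, -3.68593113e-02]), 'qvel': array([ 0.0013266 , -0.00023619, -0.00034225, -0.00044741,  0.00051431,
       -0.00200602]), 'joint_torque': array([ 4.53953890e-04, -5.15105474e+01, -3.67319548e+01, -7.96495942e-05,
        1.28936057e-02, -1.13822765e-07]), 'tool_pos': array([ 0.27301775, -0.61656384,  0.25495223]), 'tool_rot': array([ 9.78365519e-01,  2.06880751e-01, -1.87455244e-04, -1.10921144e-03]), 'contact_force': array([ 0.0533209 , -0.00555179,  0.38298815]), 'torque': array([-0.01492081,  0.0316122 , -0.05594035]), 'gripper_force': 0.0, 'opening': 0.08579119470566125}
side 531.4377644982349 -0.05900568917554828 [[-0.791, -0.47, 0.391, 0.18], [-0.611, 0.597, -0.52, 0.497], [0.011, -0.65, -0.76, 0.765], [0.0, 0.0, 0.0, 1.0]]
plate 0.93 [180. 219. 100.  46.] [0.779 0.114 0.036]
plate 0.88 [328. 369. 110. 116.] [0.381 0.187 0.036]
plate 0.68 [500. 253.  71.  64.] [ 0.271 -0.182  0.036]
plate 0.63 [359. 248.  77.  65.] [ 0.478 -0.036  0.036]
cradle 0.67 [339. 234. 12
[... 430 characters left out ...]
 0.408], [-1.0, -0.011, -0.007, -0.017], [0.008, -0.124, -0.992, 0.991], [0.0, 0.0, 0.0, 1.0]]
plate 0.98 [230. 306.  79.  94.] [0.393 0.161 0.036]
plate 0.8 [337. 262.  54.  73.] [ 0.48  -0.044  0.036]
plate 0.64 [425. 367.  58.  77.] [ 0.282 -0.213  0.036]
plate 0.57 [273. 110.  87.  96.] [0.785 0.087 0.036]
cradle 0.98 [348. 235.  90. 143.] [ 0.533 -0.064  0.036]
cradle 0.39 [437. 228.  43.  57.] [ 0.548 -0.24   0.036]
mug_a 0.8 [438. 228.  44.  59.] [ 0.549 -0.243  0.036]
mug_a 0.69 [261. 206.  46.  64.] [0.589 0.107 0.036]
mug_a 0.56 [358. 197.  25.  32.] [ 0.609 -0.084  0.036]
brush 0.55 [493. 281.  22. 102.] [ 0.446 -0.348  0.036]
leaf 0.82 [361. 197.  26.  30.] [ 0.608 -0.091  0.036]
```

View pics/top0.png

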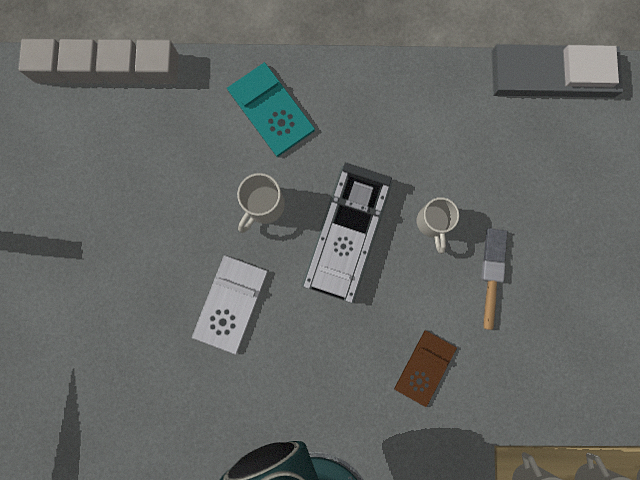

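View pics/side0.png

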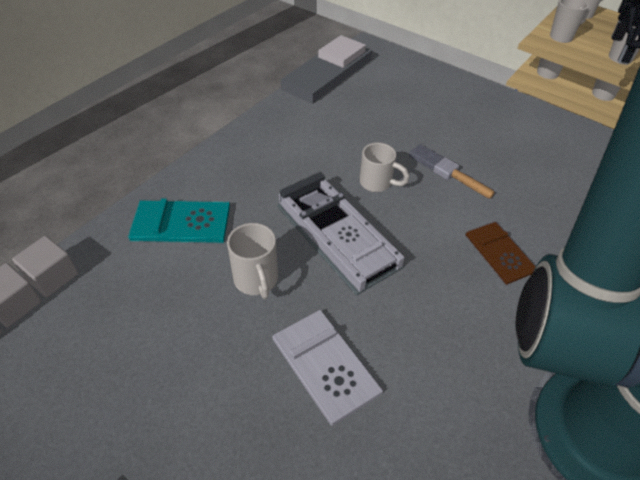

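The top view shows the white plate in the cradle, with its rib near (337,275) and dots at (343,246). The bridge is near (355,205) and the end stop near (367,170). The larger white plate at (230,305), the turquoise one and the brown one are look-alikes. I'll zoom in for the edges.

```bash
python3 - <<'E'
import cv2
a=cv2.imread('pics/top0.png')[155:310,290:410];b=cv2.imread('pics/side0.png')[165:295,270:415]
cv2.imwrite('pics/topz.png',cv2.resize(a,None,fx=3.8,fy=3.8,interpolation=cv2.INTER_CUBIC))
cv2.imwrite('pics/sidez.png',cv2.resize(b,None,fx=4.5,fy=4.5,interpolation=cv2.INTER_CUBIC))
E
```

```text
(no output)
```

View pics/topz.png

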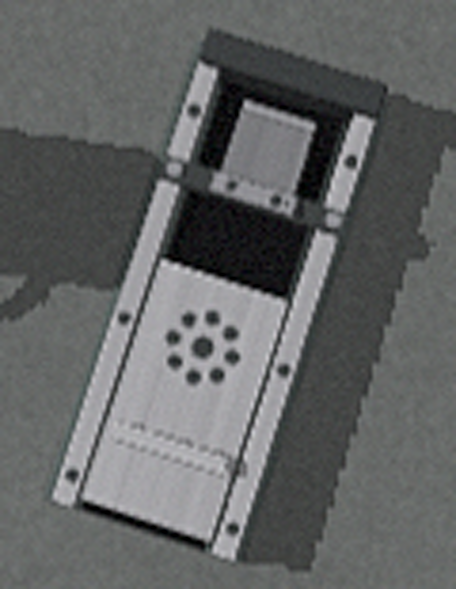

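View pics/sidez.png

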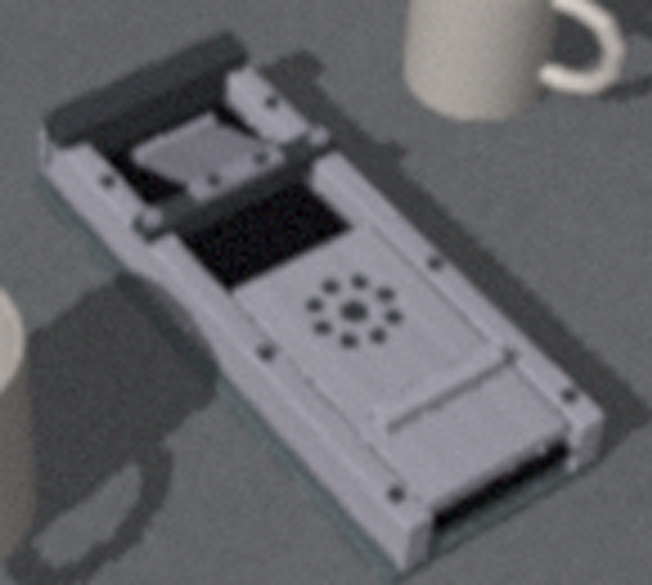

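The crops show the cradle, plate and rib edges clearly. I'll fit the cradle and plate poses to the corners in both views.

```bash
python3 - <<'E'
from h import *
from scipy.optimize import least_squares
C={n:capture(n) for n in('top','side')}
f=lambda n,u,v:(290+u/3.8-.37,155+v/3.8-.37) if n=='top' else (270+u/4.5-.39,165+v/4.5-.39)
cr=[('top',-130,55,36,52,500),('top',-130,-55,36,237,560),('top',130,55,46,208,28),('top',130,-55,46,388,85),('top',-130,37,36,79,507),('top',-130,-37,36,211,548),
('side',-130,55,36,402,535),('side',-130,37,36,432,507),('side',-130,-55,36,603,412),('side',130,-55,46,235,33),('side',130,55,46,45,118)]
pl=[('top',65,35,36,163,260),('top',65,-35,36,288,298),('top',-65,35,36,82,503),('top',-65,-35,36,210,545),
('side',65,35,36,232,287),('side',65,-35,36,352,228),('side',-65,35,36,430,500),('side',-65,-35,36,568,432)]
def W(p,x,y,z):
    c,s=np.cos(p[2]),np.sin(p[2]);return np.array([p[0]+(c*x-s*y)/1e3,p[1]+(s*x+c*y)/1e3,z/1e3])
for nm,L in(('cradle',cr),('plate',pl)):
    res=lambda p:np.concatenate([np.array(proj(C[n],W(p,x,y,z)))-f(n,u,v) for n,x,y,z,u,v in L])
    r=least_squares(res,[.53,-.06,-.28],loss='soft_l1');print(nm,r.x,np.round(r.fun.reshape(-1,2),1).tolist())
    for n in('top','side'):
        r2=least_squares(lambda p:np.concatenate([np.array(proj(C[n],W(p,x,y,z)))-f(n,u,v) for m,x,y,z,u,v in L if m==n]),r.x);print(n,r2.x)
    if nm=='cradle':P=r.x
d=r.x-P;c,s=np.cos(P[2]),np.sin(P[2]);print('plate in cradle',c*d[0]+s*d[1],-s*d[0]+c*d[1]);print('land',W(r.x,-46,0,36))
E
```

```text
cradle [ 0.54117629 -0.06286964 -0.30482293] [[-4.1, -1.0], [1.4, 1.0], [-3.8, -2.7], [2.0, -0.7], [-2.4, 0.0], [-0.6, 1.2], [-0.1, -0.1], [1.6, 1.2], [4.2, -1.5], [0.7, -3.5], [-3.4, -0.9]]
top [ 0.54059205 -0.06530598 -0.30487599]
side [ 0.54107983 -0.06133305 -0.31572513]
plate [ 0.48461896 -0.04501314 -0.30662316] [[-1.8, -0.7], [-0.7, 0.3], [-1.3, -1.5], [-0.5, -1.1], [0.7, 0.3], [4.3, -2.2], [0.7, 0.0], [1.2, -2.9]]
top [ 0.48317669 -0.04714685 -0.3039277 ]
side [ 0.48550117 -0.04085107 -0.29641766]
plate in cradle -0.059309210511892814 5.908247570294775e-05
land [ 0.44076447 -0.03112846  0.036     ]
```

Emit:
servo_tool([
  [[28,-34,0,0,0,0.07],[56,-67,0,0,0,0.14],[84,-101,0,0,0,0.21],[112,-134,0,0,0,0.28],[140,-168,0,0,0,0.35],[168,-201,0,0,0,0.42],[196,-235,0,0,0,0.49],[224,-268,0,0,0,0.56],[252,-302,0,0,0,0.64],[280,-336,0,0,0,0.722]],
], grip=0, force=40)

```text
time: 1.7
tool_pos: [0.3935, -0.195, 0.2567]
tool_rot: [0.988, -0.154, 0.001, 0.0]
contact_force: [1.1, -0.9, -0.8]
opening: -0.0001
gripper_force: 0.0
```

Emit:
servo_tool([
  [[0,-35,0,0,0,0],[-2,-70,20,0,0,0],[-3,-105,50,0,0,0],[-4,-140,85,0,0,0],[-6,-170,120,0,0,0],[-6,-170,150,0,0,0],[-6,-170,158,0,0,0],[-6,-170,158,0,0,0],[-6,-170,158,0,0,0]],
])

```text
time: 2.6
tool_pos: [0.4398, -0.0333, 0.0997]
tool_rot: [0.988, -0.152, 0.001, 0.0]
contact_force: [-0.3, 0.5, -0.9]
opening: -0.0001
gripper_force: 0.0
```

```bash
python3 - <<'E'
from h import *
s=sense();print(s['tool_pos'],s['tool_rot'],s['contact_force'],s['q'])
t=capture('top');d=capture('side')
a=t['color'][155:345,270:430];b=d['color'][145:335,270:430]
cv2.imwrite('pics/v1.png',cv2.resize(np.hstack([a,b])[:,:,::-1],None,fx=2.45,fy=2.45,interpolation=cv2.INTER_CUBIC))
E
```

```text
[ 0.43975087 -0.03333619  0.09967452] [ 9.88307769e-01 -1.52468299e-01  1.08218053e-03  2.58642209e-05] [-0.28849702  0.45400753 -0.93769071] [-1.32082108e-01 -2.37793587e-02  2.23905363e+00 -1.21698476e-04
  9.24155588e-01  1.74491820e+00]
```

View pics/v1.png

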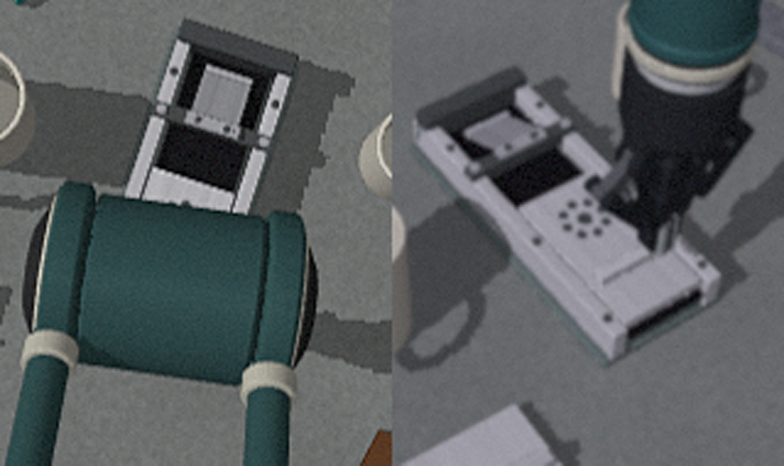

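The right half shows the fingers above the land behind the rib. I'll come down to just above the plate and check again.

Emit:
servo_tool([
  [[0,-1,15,0,0,0],[0,-1,28,0,0,0],[0,-1,34,0,0,0],[0,-1,34,0,0,0]],
])

```text
time: 3.1
tool_pos: [0.4381, -0.0319, 0.0635]
tool_rot: [0.988, -0.152, -0.001, 0.0]
contact_force: [-0.6, -0.8, -0.7]
opening: 0.0
gripper_force: 0.0
```

```bash
python3 - <<'E'
from h import *
s=sense();print(s['tool_pos'],s['contact_force'])
d=capture('side');p=s['tool_pos']-[0,0,.025]
im=d['color'].copy()
b=cv2.resize(im[185:305,310:430,::-1],None,fx=5,fy=5,interpolation=cv2.INTER_CUBIC)
for q in ([0,0],[11,0],[-11,0]):
    a=-.306;P=p+np.array([np.cos(a)*q[0],np.sin(a)*q[0],0])/1e3
    u,v=proj(d,P);cv2.circle(b,(int((u-310+.5)*5),int((v-185+.5)*5)),3,(0,0,255),-1)
cv2.imwrite('pics/v2.png',b)
E
```

```text
[ 0.43809087 -0.03185367  0.06354048] [-0.61776236 -0.83499629 -0.69792102]
```

View pics/v2.png

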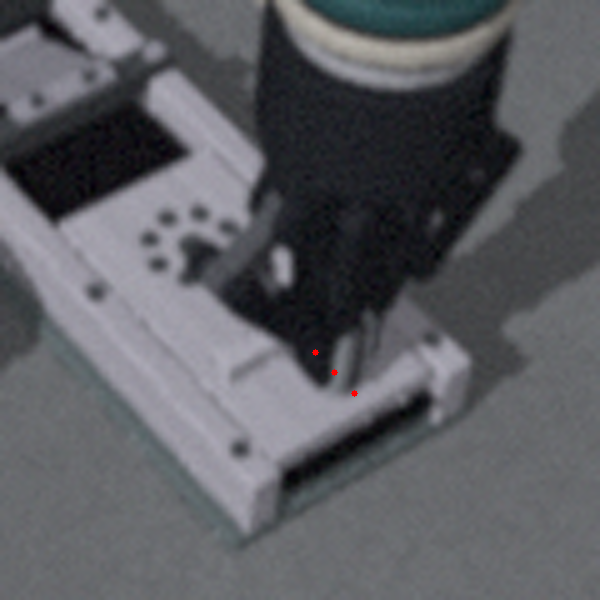

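The tip is at about (335,385) in the crop, on the bare land behind the rib. Now I'll press, step by step.

Emit:
servo_tool([
  [[0,0,3,0,0,0],[0,0,6,0,0,0],[0,0,9,0,0,0],[0,0,11,0,0,0],[0,0,12,0,0,0],[0,0,12,0,0,0]],
])

```text
time: 3.75
tool_pos: [0.4398, -0.0319, 0.0535]
tool_rot: [0.988, -0.152, 0.001, 0.0]
contact_force: [-3.1, -0.1, 10.4]
opening: -0.0002
gripper_force: 5.2
```

Emit:
servo_tool([
  [[0,0,2,0,0,0],[0,0,4,0,0,0],[0,0,5,0,0,0],[0,0,5,0,0,0]],
])

```text
time: 4.15
tool_pos: [0.4399, -0.0319, 0.0507]
tool_rot: [0.988, -0.152, -0.0, 0.0]
contact_force: [-11.0, -0.3, 31.5]
opening: 0.0002
gripper_force: 15.5
```

Emit:
servo_tool([
  [[2,0,0,0,0,0],[4,0,0,0,0,0],[6,0,0,0,0,0],[8,0,0,0,0,0],[11,0,0,0,0,0],[14,0,0,0,0,0],[17,0,0,0,0,0],[20,0,0,0,0,0]],
])

```text
time: 4.95
tool_pos: [0.4414, -0.0325, 0.0499]
tool_rot: [0.988, -0.153, -0.021, -0.002]
contact_force: [-62.3, 22.2, 97.3]
opening: -0.0005
gripper_force: 49.0
```

The forces rose steeply because the stuck tip couples forward push into downward load. I'll ease off at once to a moderate press.

Emit:
servo_tool([
  [[-4,0,-2,0,0,0],[-8,0,-4,0,0,0],[-11,0,-6,0,0,0],[-11,0,-6,0,0,0]],
])

```text
time: 5.35
tool_pos: [0.4468, -0.0341, 0.0544]
tool_rot: [0.988, -0.152, -0.001, -0.0]
contact_force: [-4.3, 0.8, 9.3]
opening: -0.0001
gripper_force: 4.8
```

Emit:
servo_tool([
  [[1,0,1,0,0,0],[2,0,2,0,0,0],[4,0,2.5,0,0,0],[6,0,2.5,0,0,0]],
])

```text
time: 5.75
tool_pos: [0.4496, -0.0351, 0.0509]
tool_rot: [0.988, -0.152, -0.005, -0.0]
contact_force: [-12.3, 4.6, 17.4]
opening: 0.0
gripper_force: 9.0
```

```bash
python3 - <<'E'
from h import *
s=sense();print(s['tool_pos'],s['contact_force'])
d=capture('side')
cv2.imwrite('pics/v3.png',cv2.resize(d['color'][165:305,270:430,::-1],None,fx=4.2,fy=4.2,interpolation=cv2.INTER_CUBIC))
E
```

```text
[ 0.44960358 -0.0351078   0.05086793] [-12.26646439   4.55708135  17.37705469]
```

View pics/v3.png

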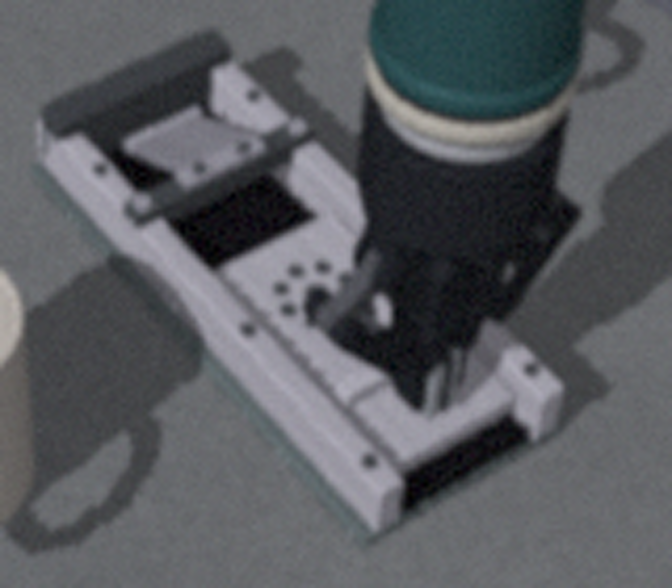

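The plate is pressed flush below the rails and its rear edge (400–520, 430–465) has moved forward. I'll keep going in small steps.

Emit:
servo_tool([
  [[2,0,0,0,0,0],[4,0,0,0,0,0],[6,0,0,0,0,0],[8,0,0,0,0,0]],
])

```text
time: 6.2
tool_pos: [0.4574, -0.0376, 0.0509]
tool_rot: [0.988, -0.152, -0.004, -0.0]
contact_force: [-11.5, 3.6, 15.7]
opening: 0.0001
gripper_force: 9.8
```

Emit:
servo_tool([
  [[2,0,0.5,0,0,0],[4,0,0.5,0,0,0],[6,0,0.5,0,0,0],[8,0,0.5,0,0,0],[10,0,0.5,0,0,0],[12,0,0.5,0,0,0],[14,0,0.5,0,0,0]],
])

```text
time: 6.9
tool_pos: [0.4698, -0.0415, 0.0509]
tool_rot: [0.988, -0.152, -0.005, -0.0]
contact_force: [-16.1, 4.9, 23.6]
opening: 0.0003
gripper_force: 14.2
```

Emit:
servo_tool([
  [[2,0,-0.3,0,0,0],[4,0,-0.3,0,0,0],[6,0,-0.3,0,0,0],[8,0,-0.3,0,0,0],[10,0,-0.3,0,0,0],[12,0,-0.3,0,0,0],[14,0,-0.3,0,0,0]],
])

```text
time: 7.6
tool_pos: [0.484, -0.0459, 0.0509]
tool_rot: [0.988, -0.152, -0.004, -0.0]
contact_force: [-12.3, 4.8, 18.3]
opening: -0.0003
gripper_force: 11.1
```

Emit:
servo_tool([
  [[2,0,0.2,0,0,0],[4,0,0.2,0,0,0],[6,0,0.2,0,0,0],[8,0,0.2,0,0,0],[10,0,0.2,0,0,0],[12,0,0.2,0,0,0],[14,0,0.2,0,0,0],[16,0,0.2,0,0,0]],
])

```text
time: 8.4
tool_pos: [0.4991, -0.0507, 0.051]
tool_rot: [0.988, -0.152, -0.005, -0.0]
contact_force: [-14.3, 4.9, 19.4]
opening: -0.0001
gripper_force: 12.0
```

Emit:
servo_tool([
  [[2,0,0,0,0,0],[4,0,0,0,0,0],[6,0,0,0,0,0],[8,0,0,0,0,0],[10,0,0,0,0,0],[12,0,0,0,0,0],[14,0,0,0,0,0],[16,0,0,0,0,0]],
])

```text
time: 9.2
tool_pos: [0.5146, -0.0555, 0.051]
tool_rot: [0.988, -0.152, -0.004, -0.0]
contact_force: [-13.7, 3.5, 18.7]
opening: 0.0002
gripper_force: 11.4
```

```bash
python3 - <<'E'
from h import *
s=sense();print(s['tool_pos'],s['contact_force'])
d=capture('side')
cv2.imwrite('pics/v4.png',cv2.resize(d['color'][165:305,270:430,::-1],None,fx=4.2,fy=4.2,interpolation=cv2.INTER_CUBIC))
E
```

```text
[ 0.51460588 -0.05551057  0.05097808] [-13.72276983   3.53376763  18.6624275 ]
```

View pics/v4.png

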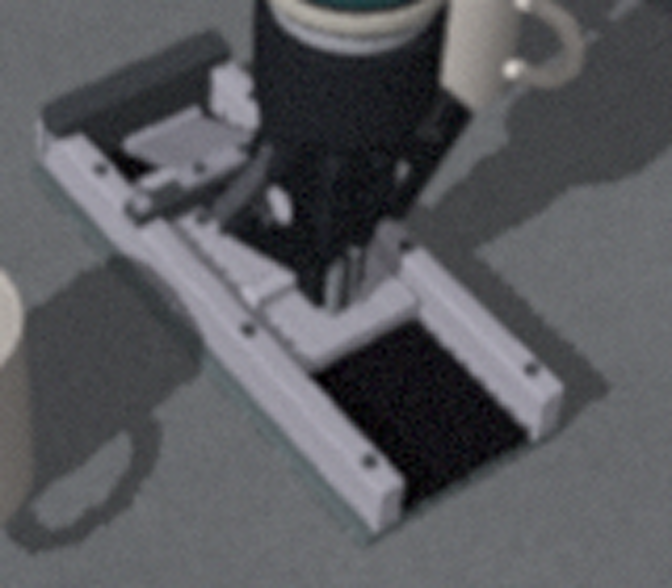

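The plate is under the bridge, and its rear edge runs from (320,365) to (415,300). I'll continue.

Emit:
servo_tool([
  [[2,0,0,0,0,0],[4,0,0,0,0,0],[6,0,0,0,0,0],[8,0,0,0,0,0],[10,0,0,0,0,0],[12,0,0,0,0,0],[14,0,0,0,0,0],[16,0,0,0,0,0]],
])

```text
time: 10.05
tool_pos: [0.5301, -0.0604, 0.051]
tool_rot: [0.988, -0.152, -0.004, -0.0]
contact_force: [-12.4, 3.1, 16.8]
opening: 0.0002
gripper_force: 10.6
```

Emit:
servo_tool([
  [[2,0,0.3,0,0,0],[4,0,0.3,0,0,0],[6,0,0.3,0,0,0],[8,0,0.3,0,0,0]],
])

```text
time: 10.45
tool_pos: [0.5333, -0.0614, 0.0509]
tool_rot: [0.988, -0.152, -0.009, -0.001]
contact_force: [-25.2, 7.8, 32.3]
opening: 0.0
gripper_force: 19.0
```

```bash
python3 - <<'E'
from h import *
d=capture('side');b=cv2.resize(d['color'][165:285,270:390,::-1],None,fx=5,fy=5,interpolation=cv2.INTER_CUBIC)
def P(p,x,y,z):
    c,s=np.cos(p[2]),np.sin(p[2]);u,v=proj(d,[p[0]+(c*x-s*y)/1e3,p[1]+(s*x+c*y)/1e3,z/1e3])
    return (int((u-270+.5)*5),int((v-165+.5)*5))
c=(.5412,-.0629,-.305)
for x,z,col in((-20,26,(0,0,255)),(-26,26,(0,255,0)),(-130,36,(255,0,0)),(45,43,(255,0,0))):
    for y in(35,25): cv2.circle(b,P(c,x,y,z),2,col,-1)
cv2.imwrite('pics/v5.png',b)
E
```

```text
(no output)
```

View pics/v5.png

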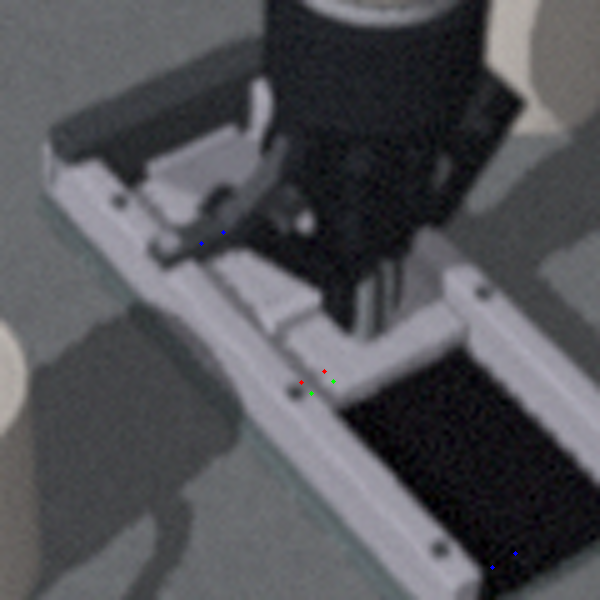

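The plate's rear edge is still about 6–10 mm behind the home marks (red), so it stalled short. The tip load rose to 32 N. I'll reduce the press a bit while pushing.

Emit:
servo_tool([
  [[0,0,-1,0,0,0],[0,0,-2,0,0,0],[1,0,-3,0,0,0],[2,0,-3,0,0,0]],
])

```text
time: 10.9
tool_pos: [0.5384, -0.0631, 0.0523]
tool_rot: [0.988, -0.152, -0.005, -0.0]
contact_force: [-11.5, 3.8, 8.8]
opening: -0.0001
gripper_force: 7.7
```

Emit:
servo_tool([
  [[1,0,0.5,0,0,0],[2,0,0.5,0,0,0],[4,0,0.5,0,0,0],[6,0,0.5,0,0,0],[6,0,0.5,0,0,0]],
])

```text
time: 11.4
tool_pos: [0.5444, -0.0651, 0.0517]
tool_rot: [0.988, -0.152, -0.005, -0.0]
contact_force: [-10.2, 3.2, 9.7]
opening: 0.0001
gripper_force: 7.6
```

Emit:
servo_tool([
  [[1,0,0.5,0,0,0],[2,0,0.5,0,0,0],[3,0,0.5,0,0,0],[4,0,0.5,0,0,0],[4,0,0.5,0,0,0]],
])

```text
time: 11.9
tool_pos: [0.5447, -0.0651, 0.051]
tool_rot: [0.988, -0.152, -0.009, -0.001]
contact_force: [-19.5, 6.9, 19.6]
opening: -0.0001
gripper_force: 13.5
```

Emit:
servo_tool([
  [[1,0,-1,0,0,0],[3,0,-2,0,0,0],[5,0,-3,0,0,0],[5,0,-3,0,0,0]],
])

```text
time: 12.3
tool_pos: [0.545, -0.0652, 0.0511]
tool_rot: [0.988, -0.152, -0.014, -0.001]
contact_force: [-24.1, 9.3, 14.0]
opening: -0.0002
gripper_force: 14.7
```

```bash
python3 - <<'E'
from h import *
s=sense();print(s['tool_pos'],s['contact_force'])
d=capture('side');b=cv2.resize(d['color'][165:285,270:390,::-1],None,fx=5,fy=5,interpolation=cv2.INTER_CUBIC)
cv2.imwrite('pics/v6.png',b)
E
```

```text
[ 0.54495461 -0.06524747  0.05111375] [-24.11369914   9.3138185   13.96319844]
```

View pics/v6.png

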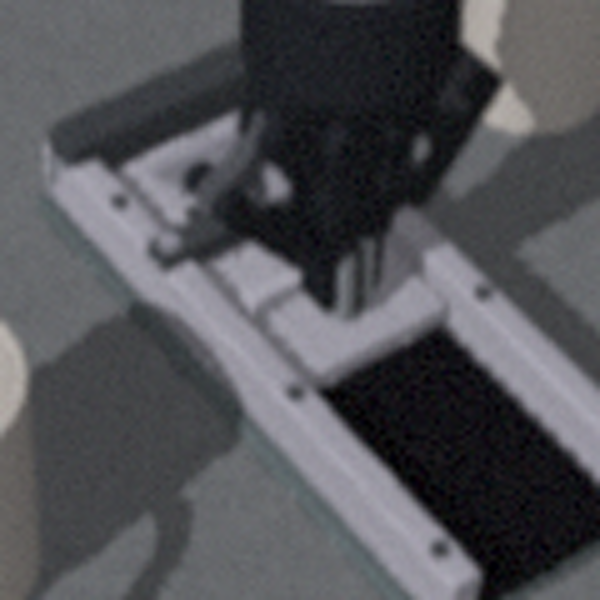

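The plate's rear edge (315,375 to 445,305) now sits on the home line. Forward force rises with no motion, so it is against the stop. I'll unload vertically first, then back off from the rib and lift.

Emit:
servo_tool([
  [[0,0,-2,0,0,0],[-1,0,-4,0,0,0],[-2,0,-6,0,0,0],[-3,0,-8,0,0,0],[-3,0,-8,0,0,0]],
])

```text
time: 12.85
tool_pos: [0.5455, -0.0655, 0.0587]
tool_rot: [0.988, -0.152, -0.01, -0.001]
contact_force: [-13.0, 6.6, -2.0]
opening: 0.0003
gripper_force: 7.4
```

Emit:
servo_tool([
  [[-2,0,-1,0,0,0],[-5,0,-1.5,0,0,0],[-7,0,-2,0,0,0],[-8,0,-4,0,0,0],[-8,0,-10,0,0,0],[-8,0,-25,0,0,0],[-8,0,-50,0,0,0],[-8,0,-90,0,0,0],[-8,0,-130,0,0,0],[-8,0,-150,0,0,0]],
])

```text
time: 13.85
tool_pos: [0.5501, -0.0664, 0.2202]
tool_rot: [0.988, -0.152, 0.005, 0.0]
contact_force: [0.0, -0.2, 0.4]
opening: -0.0001
gripper_force: 0.0
```

Emit:
servo_tool([
  [[-40,0,0,0,0,0],[-80,0,0,0,0,0],[-120,0,0,0,0,0],[-140,0,0,0,0,0],[-140,0,0,0,0,0]],
])

```text
time: 14.35
tool_pos: [0.4121, -0.0232, 0.215]
tool_rot: [0.988, -0.152, 0.002, -0.0]
contact_force: [0.9, 0.5, -0.3]
opening: 0.0001
gripper_force: 0.0
```

```bash
python3 - <<'E'
from h import *
s=sense();print(s['time'],s['tool_pos'],s['contact_force'])
t=capture('top');d=capture('side')
a=t['color'][155:325,270:430];b=d['color'][145:315,250:410]
cv2.imwrite('pics/v7.png',cv2.resize(np.hstack([a,b])[:,:,::-1],None,fx=2.5,fy=2.5,interpolation=cv2.INTER_CUBIC))
E
```

```text
14.35 [ 0.41214737 -0.02318611  0.2150082 ] [ 0.92296342  0.45521241 -0.34815631]
```

View pics/v7.png

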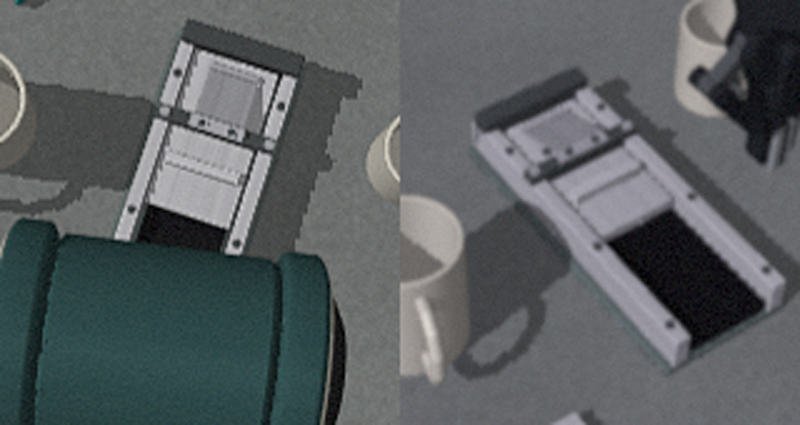

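```bash
python3 - <<'E'
from h import *
c=capture('top');P=np.array([.5412,-.0640]);a=-.305
def L(u,v,z):
    w=at(c,270+u/2.5-.3,155+v/2.5-.3,z)[:2]-P;return np.round(1e3*np.array([np.cos(a)*w[0]+np.sin(a)*w[1],-np.sin(a)*w[0]+np.cos(a)*w[1]]),1)
print('rear',L(147,206,.031),L(228,228,.031),'bridge low/top front',L(165,122,.043),L(262,149,.043))
u,v,=190,30
g=c['color'].astype(int).sum(2)//3
for y in(-28,28):
  r=[]
  for x in range(60,130,2):
    X=[P[0]+(np.cos(a)*x-np.sin(a)*y)/1e3,P[1]+(np.sin(a)*x+np.cos(a)*y)/1e3,.031];p=proj(c,X);r.append((x,int(cv2.getRectSubPix(c['color'],(1,1),p)[0,0].mean())))
  print(y,r[15:])
  r=[]
  for x in range(-40,0,2):
    X=[P[0]+(np.cos(a)*x-np.sin(a)*y)/1e3,P[1]+(np.sin(a)*x+np.cos(a)*y)/1e3,.031];p=proj(c,X);r.append((x,int(cv2.getRectSubPix(c['color'],(1,1),p)[0,0].mean())))
  print('rear',r)
E
```

```text
rear [-23.1  31.3] [-19.9 -34.5] bridge low/top front [42.8 38.1] [ 46.  -40.6]
-28 [(90, 137), (92, 159), (94, 174), (96, 173), (98, 175), (100, 172), (102, 175), (104, 174), (106, 181), (108, 164), (110, 91), (112, 39), (114, 44), (116, 62), (118, 69), (120, 66), (122, 66), (124, 66), (126, 65), (128, 65)]
rear [(-40, 41), (-38, 30), (-36, 27), (-34, 20), (-32, 25), (-30, 26), (-28, 23), (-26, 23), (-24, 16), (-22, 39), (-20, 157), (-18, 185), (-16, 171), (-14, 173), (-12, 172), (-10, 168), (-8, 168), (-6, 170), (-4, 168), (-2, 169)]
28 [(90, 177), (92, 182), (94, 181), (96, 166), (98, 168), (100, 177), (102, 178), (104, 180), (106, 185), (108, 176), (110, 107), (112, 15), (114, 53), (116, 65), (118, 69), (120, 65), (122, 68), (124, 68), (126, 68), (128, 65)]
rear [(-40, 18), (-38, 13), (-36, 10), (-34, 4), (-32, 9), (-30, 14), (-28, 9), (-26, 14), (-24, 3), (-22, 17), (-20, 127), (-18, 179), (-16, 180), (-14, 180), (-12, 169), (-10, 175), (-8, 178), (-6, 179), (-4, 177), (-2, 175)]
```

The final image shows the plate risen under the bridge. Its front edge measures at cradle x = 110 mm and its rear edge at -20 to -21 mm, which is home.

```bash
python3 -c "from bench import sign_off;print(sign_off())"
```

```text
the job is handed in; nothing more can be done
None
```

The plate is fully home against the end stop and held under the bridge, the finger is clear, and the job was handed in at about 14.5 s; on the first push the plate stuck and wrist force reached about 118 N of the 120 N limit before I eased off.

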